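# Wedge the rocking parts chest

## Task

The little green parts chest rocks because its front right foot, the one under the white dot, stands clear of the trolley top. With the fingertips, push the orange wedge thin end first under that foot until it is snug, without shoving the chest along or lifting either of them, then press down on the chest over that foot with about 10 N to feel that it no longer rocks. Finish while still pressing there, and leave the small things around it where they are.

Things in the scene. Friction and masses are not known exactly. Their poses are not given: they have to be found in the camera images.
- chest: Green steel chest, 152 mm wide (y), 100 deep (x), smooth top 56 and underside 22 mm above the surface, about 1.9 kg. Origin: middle, at the level of its three good feet's undersides; x to the back, y to its left, z up. Rubber feet 17 mm across, 34 mm before/behind and 60 mm left/right of the middle. Stands level; 4 to 7 N over the short foot rocks it down by the whole gap. Slides if pushed over 7 N.
- press_point (a point): The white paint dot on the chest's top, 18 mm across, straight above the short front right foot; 16 mm from both edges of the top; axes as the chest's.
- short_foot (a point): Point on the trolley top straight below the middle of the short front right foot, at the level of the other feet's undersides; axes as the chest's. The short foot's underside is between 6 and 9 mm above this point; how much differs each time and is not reported. The foot does not move in the chest.
- wedge: Loose orange plastic wedge, 95 mm long (x), 44 wide, 70 g, flat on the trolley, thin end (+x) towards short foot. Origin: centre of its underside; z up. Top slopes evenly from 3 mm at the thin end to 17 mm at the butt: fills a 6 mm gap when the foot's near edge is 20 mm from the thin end, 9 mm at 41 mm. Slides with under 1 N; once snug the push rises fast. Does not slip back.
- wedge_tip (a point): Middle of the wedge's thin edge, on its underside; axes as the wedge's.
- wedge_butt (a point): Middle of the wedge's flat upright butt face (44 x 17 mm), 8.5 mm above its underside; axes as the wedge's: push here along +x.
- polish_tin: Bystander: round brown tin, 58 mm across, 26 mm high, loose, left of the wedge. Origin: centre of its underside.
- findings_tin: Bystander: round pale grey tin, 42 mm across, 24 mm high, loose, right of the wedge. Origin: centre of its underside.
- wax: Bystander: green wax block, 36 x 60 x 16 mm, loose, to the right of the chest. Origin: centre of its underside.

How it is judged:
On the way:
1. the wedge's thin end has passed under the short foot (x of wedge_tip in the frame of short_foot above 0.003 m and y of wedge_tip in the frame of short_foot between -0.03 and 0.03 m), for 0.2 s.
At the end, for the whole second after the job is handed in: Fingertips press the chest within 35 mm of the white dot with over 4 N; the wedge lies flat, its thin end at least 3 mm past the middle of the short foot, carrying over 0.6 N of the chest; the chest, so pressed, is level within 0.015 rad and still (all of step 1 and contact force between the fingers and chest above 4 N and contact force between wedge and chest above 0.6 N and angle between chest's own z axis and vertical below 0.015 rad and angle between wedge's own z axis and vertical below 0.05 rad and angular speed of chest below 0.1 rad/s and horizontal distance between the grasp point and press_point below 0.035 m); the arm keeps its last pose, push and grip.
It fails at once if the chest was shoved more than 18 mm from its place (distance of chest from where it was at the start of the episode above 0.018 m).
It fails at once if the wedge was lifted or tipped (height (world z) of wedge above 0.012 m or angle between wedge's own z axis and vertical above 0.25 rad).
It fails at once if the chest was lifted or tipped (height (world z) of chest above 0.015 m or angle between chest's own z axis and vertical above 0.26 rad).
It fails at once if the chest was pressed with more than 40 N (contact force between the fingers and chest above 40 N).
It fails at once if a bystander was moved more than 15 mm (distance of any of polish_tin, findings_tin, wax from where it was at the start of the episode above 0.015 m).
It also fails if it takes over 45 s, if anything falls off the work surface, if the arm or the gripper's body presses on something with over 40 N, if the wrist force passes 120 N, or if a joint passes its speed limit or range.

## Robot

A 7-joint arm with a two-finger parallel gripper is mounted at the origin on a cart in front of the work surface, level with it; the furniture and walls round the work are solid. World frame = base frame: x ahead of the robot, y to its left, z up, the work surface at z = 0. Lengths are in m, angles in rad, forces in N, time in s.
With the tool pointing down it reaches from about 0.4 to 0.875 m from the base axis. Payload 19.3 kg.
Tool frame: the origin (TCP) lies midway between the tips of the shut fingers; the grasp point (between the pads) lies 19 mm behind it; z points along the fingers, y is the line along which they close (so a half turn about z gives the same grasp; the last joint's range is limited). The gripper opens to 85 mm and grips with 20 to 120 N. Pads are 22 mm wide; open, the fingers measure 114 mm over their backs; the gripper's body (76 mm by 85 mm) begins 54 mm behind the grasp point. The pads swing forward as they close: fully open they stand 13 mm farther back than shut.
Start: joints at [-1.196, 0.521, -0.036, 1.599, 0.021, 1.021, -0.113], TCP at [0.269, 0.564, 0.231] pointing down, gripper open.
Joint ranges: [-2.91, 2.91], [-0.3, 2.13], [-1.5, 1.42], [0.17, 2.43], [-1.26, 4.41], [0.16, 1.93], [-2.52, 2.52]. Speed limits (rad/s): [1.89, 1.89, 2.39, 2.39, 3.01, 3.01, 3.01].

## Interface

Orientations are given as a rotation vector (axis times angle).
In Python, from workcell import bot gives the robot as it stands.
- The arm moves only by the tool step_arm, never from a script. Its argument "motion" is one flat list of numbers, 6 for each row, row after row: the shift along the world's x, y, z in mm, then the turn, a rotation vector about the world's x, y, z in rad. A call has 1 to 5 rows; each row shifts and turns the commanded pose from where the row before left it; what a row does not reach is not made up. A row lasts 1/10 s, in which the tool goes at most 50 mm and 8.59 degrees, less where a joint would pass 70% of its speed; a pose out of reach is approached as far as the arm can. A call is refused whole if a number of a shift passes 50 or a number of a turn 0.15, either way. A call with a gripper value outside its range is refused whole. "fingers" is the opening, from 0 (shut) to 1 (fully open), set as the call begins (left out, the last holds). The fingers move at their own pace and stop on an object; the grip force is fixed at half the most. Time passes only in rows, so rows that do not move let the fingers close. It gives the time, the measured TCP pose, the force, the opening and the grip force at its end, in the units of the state.
- bot.sense(): the state, without advancing time (a new reading comes with each control period).
- bot.get_image(name): name is "side" or "top"; returns the picture (480x640x3 uint8, blue, green, red); there is no depth.
- bot.camera_model(name): a dict with "K" (3x3 intrinsics, pixels), "k1" (the pictures are not rectified: a ray, as slopes to the right and down, at radius r is drawn at 1 + k1 r^2 times it, then the intrinsics apply), "cam_to_world" (4x4, takes a point from camera to world coordinates). Camera axes: x right, y down, z forward; pixel columns grow to the right and rows downward; lengths in m; the calibration is good to about 2 mm. A picture is of the moment at which its call begins. camera_model takes no time and is no camera call.
- bot.finish_job(): hands the job in; it is judged then, once.
Trained networks look in the newest picture that a camera, given by its name, has taken for a name from the list of things; names that differ only in an ending like _2 or _b are one class to them, and where a whole thing is asked for, a point or a joint stands for the part that bears it (a point fixed in the world has none). Each returns a list of dicts, best first, with "conf" (0 to 1); they miss things now and then, are a little off and sometimes report something else, mostly with a low value. They report only what shows in the picture. A call takes as long as a camera call.
- bot.boxes_of(camera, target): "centre" ([x, y, z] in m, in world coordinates, good to about 4 mm: the middle of the surface that is visible of it).
The state is a dict: "time_s": time; "joint_positions": joint angles; "qd": joint speeds; "tau": joint torques, N m; "tool_pos": TCP position; "eef_rot": TCP orientation; "ft_force": force on the tool from outside, world axes, zero at the start; "wrist_torque": the same for the moment, N m; "grip_width": finger opening in m; "finger_force": force on a finger pad.
Only numpy, scipy, OpenCV 4.12 (cv2) and the standard library are available. Lean on these libraries where they do the work, as an engineer would, in place of code of your own. Each camera call takes 0.05 s, during which the arm holds its last target. There are 200 camera calls.

## Working session

There is one attempt and no reset: what is moved stays moved. The work goes in short steps, Python scripts to look and compute and a tool call to move; the robot and the scene stay as the last step left them, time stands still between calls to the robot, and variables do not carry over. Pictures are saved under pics/ and viewed, at most 10 in all, crops included, and the job is handed in when it is done.

Besides the shell and the picture viewer there is one more tool, called after "Call:" as name(argument=value, ...) on one line, values as JSON. step_arm: Moves the arm, as the interface text tells. Its arguments: {"type":"object","properties":{"motion":{"type":"array"},"fingers":{"type":"number"}},"required":["motion"]}

```bash
mkdir -p pics; ls; cat > h.py <<'E'
from workcell import bot
import numpy as np, cv2
def ray(cam,u,v,z):
    m=bot.camera_model(cam);K=np.array(m["K"]);T=np.array(m["cam_to_world"])
    d=np.array([(u-K[0,2])/K[0,0],(v-K[1,2])/K[1,1]]);s=d.copy()
    for _ in range(20): s=d/(1+m["k1"]*(s@s))
    r=T[:3,:3]@np.r_[s,1];o=T[:3,3]
    return o+r*(z-o[2])/r[2]
def proj(cam,P):
    m=bot.camera_model(cam);K=np.array(m["K"]);T=np.array(m["cam_to_world"])
    p=T[:3,:3].T@(np.array(P)-T[:3,3]);s=p[:2]/p[2];s=s*(1+m["k1"]*(s@s))
    return K[:2,:2]@s+K[:2,2]
E
python3 - <<'E'
from h import *
for c in("top","side"):
    cv2.imwrite(f"pics/{c}0.png",bot.get_image(c))
    print(c,np.round(bot.camera_model(c)["cam_to_world"],2)[:3].tolist())
    for t in("chest","press_point","wedge","wedge_tip","wedge_butt","polish_tin","findings_tin","wax"):
        print(t,[(np.round(d["centre"],3).tolist(),round(d["conf"],2)) for d in bot.boxes_of(c,t)[:2]])
s=bot.sense();print(s["time_s"],s["tool_pos"],s["eef_rot"],s["ft_force"],s["grip_width"])
E
```

```text
pics
top [[-0.03, -0.99, 0.16, 0.38], [-1.0, 0.03, 0.03, 0.07], [-0.04, -0.16, -0.99, 0.89]]
chest [([0.607, 0.186, 0.056], 0.57)]
press_point [([0.604, 0.191, 0.06], 0.71)]
wedge [([0.487, 0.131, 0.01], 0.85), ([0.61, 0.189, 0.056], 0.26)]
wedge_tip [([0.488, 0.133, 0.012], 0.94)]
wedge_butt [([0.488, 0.128, 0.011], 0.73)]
polish_tin [([0.447, 0.254, 0.026], 0.69)]
findings_tin []
wax [([0.645, -0.001, 0.017], 0.96)]
side [[0.6, -0.68, 0.42, 0.17], [-0.8, -0.52, 0.3, -0.17], [0.01, -0.52, -0.86, 0.81]]
chest [([0.6, 0.183, 0.056], 0.58)]
press_point [([0.6, 0.181, 0.057], 0.64)]
wedge [([0.483, 0.129, 0.011], 0.7), ([0.647, -0.007, 0.012], 0.2)]
wedge_tip [([0.488, 0.126, 0.01], 0.87)]
wedge_butt [([0.478, 0.129, 0.014], 0.57)]
polish_tin [([0.444, 0.247, 0.024], 0.83), ([0.487, 0.13, 0.009], 0.71)]
findings_tin [([0.39, -0.058, 0.021], 0.95)]
wax [([0.65, -0.008, 0.014], 0.98)]
0.9 [0.2689354  0.56416936 0.23128236] [-6.92997202e-01 -3.06419785e+00  3.92428612e-05] [-0.20088883 -1.04869355 -0.0900995 ] 0.08508612025789228
```

View pics/top0.png

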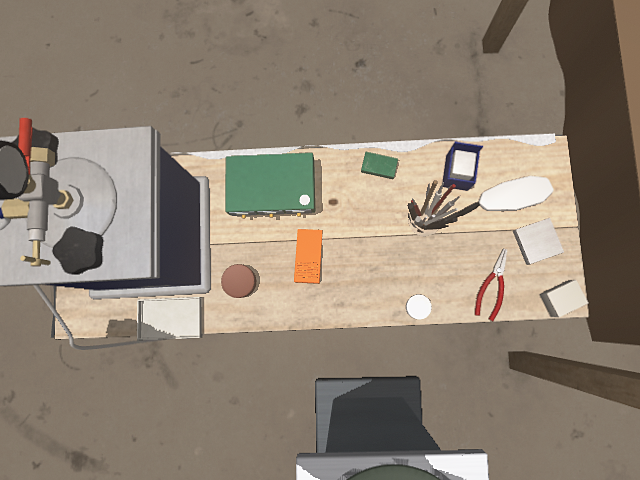

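View pics/side0.png

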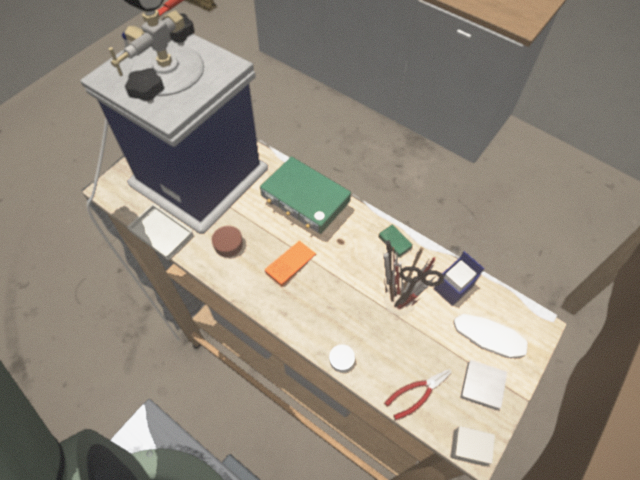

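The top view shows the chest (226–314, 152–215) with its white dot at (305,200). The wedge is at (294–322, 230–283), the brown tin at (239,281), the grey tin at (419,307) and the wax at (380,165). A tall blue cabinet stands on the left of the trolley. The side view agrees.

```bash
python3 - <<'E'
from h import *
im=cv2.imread("pics/top0.png");h=cv2.cvtColor(im,cv2.COLOR_BGR2HSV)
m=cv2.inRange(h,(5,180,120),(18,255,255));m[:,:270]=0;m[:,350:]=0
n,l,st,_=cv2.connectedComponentsWithStats(m);i=1+st[1:,4].argmax();m=(l==i).astype(np.uint8)
c=cv2.boxPoints(cv2.minAreaRect(cv2.findNonZero(m)));print("wedge px",c.tolist())
for p in c: print(np.round(ray("top",*p,0.01),4))
g=cv2.inRange(h,(60,100,50),(90,255,255));g[:,:215]=0;g[:,330:]=0
n,l,st,_=cv2.connectedComponentsWithStats(g);g=(l==1+st[1:,4].argmax()).astype(np.uint8)
c=cv2.boxPoints(cv2.minAreaRect(cv2.findNonZero(g)));print("chest px",c.tolist())
for p in c: print(np.round(ray("top",*p,0.056),4))
w=cv2.inRange(h,(0,0,200),(180,40,255));w2=np.zeros_like(w);w2[190:210,296:314]=w[190:210,296:314]
M=cv2.moments(w2,True);d=(M["m10"]/M["m00"],M["m01"]/M["m00"]);print("dot",d,ray("top",*d,0.056))
hs=cv2.cvtColor(cv2.imread("pics/side0.png"),cv2.COLOR_BGR2HSV)
w=cv2.inRange(hs,(0,0,190),(180,60,255));w2=np.zeros_like(w);w2[208:224,310:328]=w[208:224,310:328]
M=cv2.moments(w2,True);d=(M["m10"]/M["m00"],M["m01"]/M["m00"]);print("dot side",d,ray("side",*d,0.056))
m=cv2.inRange(hs,(5,170,120),(18,255,255));m[:,:255]=0;m[:,330:]=0;m[:230]=0;m[300:]=0
c=cv2.boxPoints(cv2.minAreaRect(cv2.findNonZero(m)))
for p in c: print("wedge side",p,np.round(ray("side",*p,0.01),4))
print("tcp px",proj("top",[.269,.564,.231]),proj("side",[.269,.564,.231]))
# box height: near-right top corner top(157,285?) side(172,136)
for z in(.2,.25,.3,.35): print(z,ray("top",158,280,z),ray("side",172,136,z), ray("top",157,127,z),ray("side",254,75,z))
print(ray("top",419,307,.024),ray("top",239,281,.026),ray("top",210,290,0))
print(bot.sense()["eef_rot"])
E
```

```text
wedge px [[293.8121643066406, 281.5690612792969], [296.5939025878906, 228.7154541015625], [321.6297912597656, 230.03314208984375], [318.8480529785156, 282.8867492675781]]
[0.4415 0.1554 0.01  ]
[0.5344 0.1489 0.01  ]
[0.5306 0.1048 0.01  ]
[0.438  0.1119 0.01  ]
chest px [[256.0, 156.0], [256.0, 156.0], [246.0, 156.0], [246.0, 156.0]]
[0.6555 0.2126 0.056 ]
[0.6555 0.2126 0.056 ]
[0.6562 0.2299 0.056 ]
[0.6562 0.2299 0.056 ]
dot (304.2705882352941, 199.42352941176472) [0.57603248 0.13093634 0.056     ]
dot side (318.8987341772152, 215.15189873417722) [0.57748758 0.13257381 0.056     ]Traceback (most recent call last):
  File "<stdin>", line 17, in <module>
cv2.error: OpenCV(4.12.0) /io/opencv/modules/imgproc/src/convhull.cpp:143: error: (-215:Assertion failed) total >= 0 && (depth == CV_32F || depth == CV_32S) in function 'convexHull'
```

```bash
python3 - <<'E'
from h import *
print("tcp px",proj("top",[.269,.564,.231]),proj("side",[.269,.564,.231]))
for z in(.2,.25,.3,.35): print(z,*[np.round(r,3) for r in (ray("top",158,280,z),ray("side",172,136,z), ray("top",157,127,z),ray("side",254,75,z))])
print("tins",ray("top",419,307,.024),ray("top",239,281,.026),"base corner",ray("top",210,290,0))
for p in((226,156),(313,153),(314,212),(227,212)): print("chest",ray("top",*p,.056))
s=bot.sense();print(s["eef_rot"])
E
```

```text
tcp px [-32.05915295 410.5833721 ] [ -4.93566627 146.33251426]
0.2 [0.436 0.325 0.2  ] [0.476 0.37  0.2  ] [0.658 0.333 0.2  ] [0.677 0.362 0.2  ]
0.25 [0.431 0.307 0.25 ] [0.451 0.326 0.25 ] [0.637 0.314 0.25 ] [0.635 0.318 0.25 ]
0.3 [0.427 0.288 0.3  ] [0.425 0.281 0.3  ] [0.617 0.295 0.3  ] [0.592 0.274 0.3  ]
0.35 [0.423 0.27  0.35 ] [0.4   0.237 0.35 ] [0.597 0.276 0.35 ] [0.55 0.23 0.35]
tins [ 0.39169167 -0.05620898  0.024     ] [0.44399821 0.24794635 0.026     ] base corner [0.4314857 0.3049242 0.       ]
chest [0.6575511  0.26464383 0.056     ]
chest [0.65695016 0.11437496 0.056     ]
chest [0.5538367  0.11500603 0.056     ]
chest [0.5588924  0.26231769 0.056     ]
[-6.92997202e-01 -3.06419785e+00  3.92428612e-05]
```

```bash
python3 - <<'E'
import cv2
a=cv2.imread("pics/top0.png")[135:315,200:360]; cv2.imwrite("pics/crop.png",cv2.resize(a,None,fx=3.3,fy=3.3,interpolation=cv2.INTER_CUBIC))
E
```

```text
(no output)
```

View pics/crop.png

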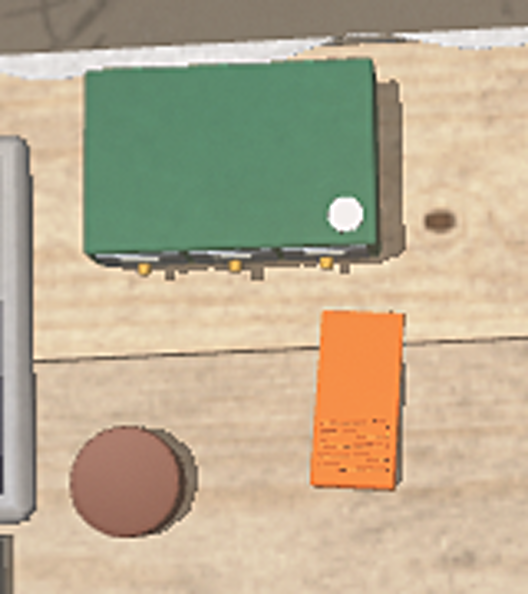

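The crop confirms the chest is about square to the world axes. The wedge is yawed about -4°, with its tip some 40 mm short of the foot and about 5 mm to its right. I'm approaching in front of the cabinet.

Call:
step_arm(motion=[10,-44,0,0,0,0.075,10,-44,0,0,0,0.075,10,-44,0,0,0,0.075,10,-44,0,0,0,0.075,10,-44,0,0,0,0.075], fingers=0)

```text
time_s: 1.4
tool_pos: [0.3191, 0.3424, 0.2314]
eef_rot: [0.105, 3.139, 0.0]
ft_force: [0.9, -0.3, 0.3]
grip_width: 0.0121
finger_force: 0.0
```

Call:
step_arm(motion=[10,-44,0,0,0,0,14,-40,0,0,0,0,14,-40,-10,0,0,0,14,-40,-20,0,0,0,10,-45,-30,0,0,0])

```text
time_s: 1.9
tool_pos: [0.3813, 0.138, 0.1744]
eef_rot: [0.11, 3.137, 0.002]
ft_force: [1.7, 0.5, -0.5]
grip_width: -0.0
finger_force: 0.0
```

Call:
step_arm(motion=[10,-4,-45,0,0,0,10,0,-45,0,0,0,0,0,-45,0,0,0,0,0,-25,0,0,0,0,0,0,0,0,0])

```text
time_s: 2.4
tool_pos: [0.3985, 0.1346, 0.0116]
eef_rot: [-0.109, -3.135, 0.003]
ft_force: [0.2, 0.0, 0.8]
grip_width: 0.0003
finger_force: 0.0
```

```bash
python3 - <<'E'
from h import *
s=bot.sense();print(s["tool_pos"],s["ft_force"],s["eef_rot"])
a=bot.get_image("top")[135:315,220:380]; cv2.imwrite("pics/crop2.png",cv2.resize(a,None,fx=3.3,fy=3.3))
E
```

```text
[0.39853143 0.13461677 0.01159423] [0.21627664 0.01682344 0.77117553] [-0.10938366 -3.13531536  0.00347423]
```

View pics/crop2.png

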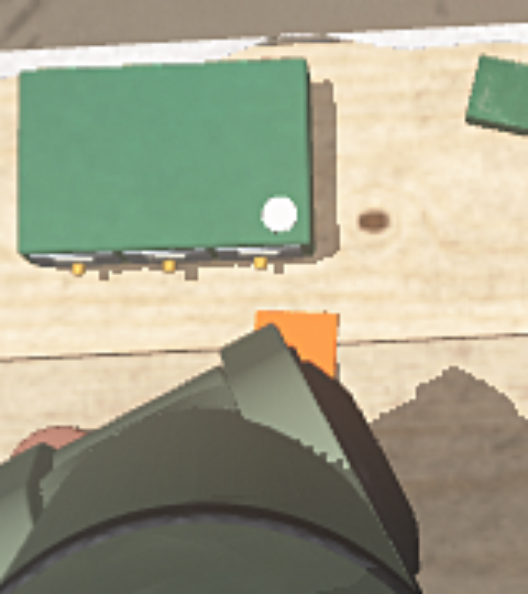

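The arm hides most of the wedge, but its tip is still in place at crop (257–338, 312), and the brown tin is clear of the arm.

Call:
step_arm(motion=[5,-3,-2,0,0,0,10,0,0,0,0,0,10,0,0,0,0,0,8,0,0,0,0,0,8,0,0,0,0,0])

```text
time_s: 2.95
tool_pos: [0.4414, 0.1322, 0.0126]
eef_rot: [-0.11, -3.139, 0.0]
ft_force: [-10.9, -0.4, 17.9]
grip_width: -0.0002
finger_force: 10.2
```

Call:
step_arm(motion=[8,0,0,0,0,0,8,0,0,0,0,0,8,0,0,0,0,0,6,0,0,0,0,0,0,0,0,0,0,0])

```text
time_s: 3.45
tool_pos: [0.4717, 0.1323, 0.0127]
eef_rot: [-0.11, -3.14, -0.0]
ft_force: [-4.4, -0.8, 13.0]
grip_width: -0.0003
finger_force: 5.9
```

Call:
step_arm(motion=[4,0,0,0,0,0,2,0,0,0,0,0,0,0,0,0,0,0])

```text
time_s: 3.75
tool_pos: [0.477, 0.1322, 0.0127]
eef_rot: [-0.11, -3.139, 0.0]
ft_force: [-7.8, -0.4, 15.0]
grip_width: -0.0001
finger_force: 7.9
```

```bash
python3 - <<'E'
from h import *
a=bot.get_image("side")[150:310,220:380]; cv2.imwrite("pics/s3.png",cv2.resize(a,None,fx=3.6,fy=3.6,interpolation=cv2.INTER_CUBIC))
s=bot.sense();print(s["tool_pos"],s["ft_force"],s["wrist_torque"])
E
```

```text
[0.47700012 0.13219855 0.01268169] [-7.69895589 -0.68388256 15.34369458] [-0.06396558  1.48220726 -0.01381096]
```

View pics/s3.png

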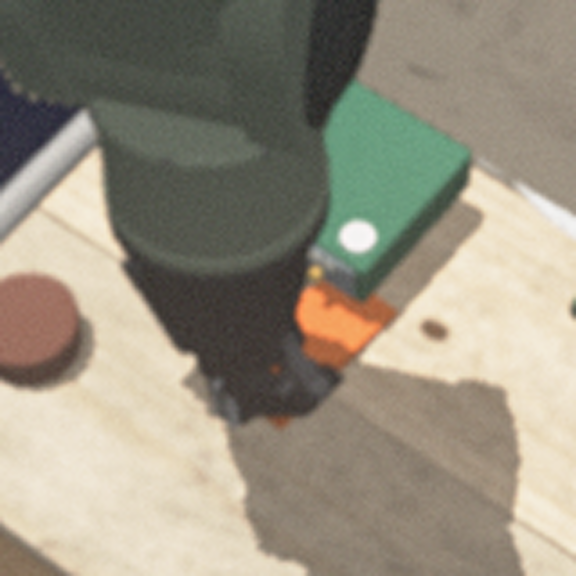

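```bash
python3 - <<'E'
from h import *
f=lambda x,y:(220+x/3.6,150+y/3.6)
for n,p,z in(("tipcorner",(397,313),.003),("butt?",(282,425),.0),("butt?",(282,425),.017),("dot",(358,237),.056),("chest corner",(358,300),.022),("right edge mid",(345,365),0.0)):
    print(n,np.round(ray("side",*f(*p),z),4))
for q in((.477,.132,.0127),(.488,.122,.0127),(.466,.115,.0127)): 
    u,v=proj("side",q); print("tcp crop",(u-220)*3.6,(v-150)*3.6)
print(bot.boxes_of("side","wedge")[:2],bot.boxes_of("side","wedge_tip")[:1])
E
```

```text
tipcorner [0.5792 0.1053 0.003 ]
butt? [0.489  0.1132 0.    ]
butt? [0.4822 0.1073 0.017 ]
dot [0.5769 0.1308 0.056 ]
chest corner [0.5633 0.1201 0.022 ]
right edge mid [0.5377 0.109  0.    ]
tcp crop 238.4031485296045 410.1021368574986
tcp crop 266.85481350327603 405.6173307538773
tcp crop 250.63913934472814 443.0096212211325
[{'centre': [0.5549, 0.1236, 0.0086], 'conf': 0.62}] [{'centre': [0.5586, 0.1194, 0.0077], 'conf': 0.92}]
```

The tip corner has moved 49 mm, and the butt sits at the finger face, so the wedge is sliding properly. The upward force looks like the tip dragging on something, so I'll raise the tool slightly.

Call:
step_arm(motion=[0,0,2,0,0,0,0,0,2,0,0,0,0,0,0,0,0,0])

```text
time_s: 4.2
tool_pos: [0.4776, 0.1323, 0.0164]
eef_rot: [0.11, 3.139, 0.0]
ft_force: [0.6, -0.2, 0.4]
grip_width: 0.0003
finger_force: 0.0
```

Call:
step_arm(motion=[0,0,-2,0,0,0,3,0,0,0,0,0,2,0,0,0,0,0,0,0,0,0,0,0])

```text
time_s: 4.6
tool_pos: [0.4824, 0.1323, 0.0139]
eef_rot: [0.11, 3.139, 0.0]
ft_force: [-0.8, -0.5, -0.6]
grip_width: -0.0007
finger_force: 0.0
```

Call:
step_arm(motion=[2,0,0,0,0,0,2,0,0,0,0,0,0,0,0,0,0,0])

```text
time_s: 4.9
tool_pos: [0.4864, 0.1323, 0.014]
eef_rot: [0.11, 3.139, 0.0]
ft_force: [-0.2, -0.5, 0.7]
grip_width: 0.0
finger_force: 0.0
```

Call:
step_arm(motion=[2,0,0,0,0,0,0,0,0,0,0,0])

```text
time_s: 5.1
tool_pos: [0.4883, 0.1323, 0.0141]
eef_rot: [0.11, 3.139, 0.0]
ft_force: [0.0, -0.5, -0.4]
grip_width: -0.0001
finger_force: 0.0
```

Call:
step_arm(motion=[2,0,0,0,0,0,0,0,0,0,0,0])

```text
time_s: 5.3
tool_pos: [0.4903, 0.1322, 0.0141]
eef_rot: [0.11, 3.139, 0.0]
ft_force: [-0.1, 0.2, 0.1]
grip_width: 0.0002
finger_force: 0.0
```

```bash
python3 - <<'E'
from h import *
a=bot.get_image("side")[200:280,270:350]; cv2.imwrite("pics/s4.png",cv2.resize(a,None,fx=7,fy=7,interpolation=cv2.INTER_CUBIC))
E
```

```text
(no output)
```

View pics/s4.png

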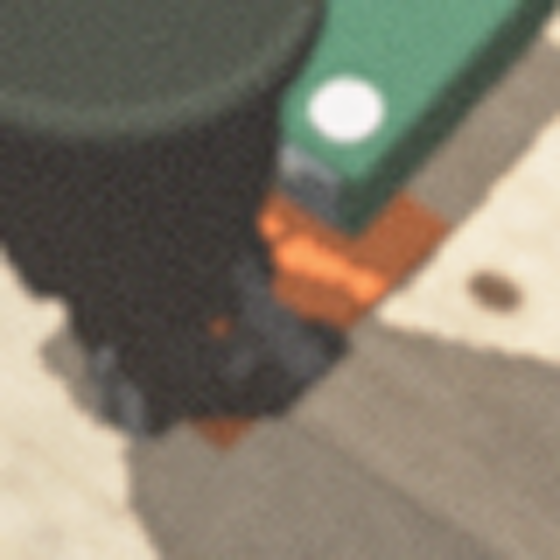

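```bash
python3 - <<'E'
from h import *
f=lambda x,y:(270+x/7,200+y/7)
for n,p,z in(("tip",(447,222),.003),("butt",(228,446),.0),("butt",(228,446),.017),("dot",(346,108),.056)):
    print(n,np.round(ray("side",*f(*p),z),4))
for q in((.4903,.1323,.014),(.5013,.118,.014),(.4793,.118,.014)):
    u,v=proj("side",q);print((u-270)*7,(v-200)*7)
E
```

```text
tip [0.5931 0.1069 0.003 ]
butt [0.5011 0.1126 0.    ]
butt [0.4941 0.1067 0.017 ]
dot [0.5776 0.1314 0.056 ]
143.95222208853966 409.67554406569553
211.59478423931654 409.63201027858116
159.96717398035514 467.4344351375996
```

The tip corner, at crop (447,222), moves with the tool and is now about 16 mm past the foot's middle. I'll keep pushing until the force rises.

Call:
step_arm(motion=[2,0,0,0,0,0,0,0,0,0,0,0])

```text
time_s: 5.55
tool_pos: [0.4923, 0.1323, 0.0141]
eef_rot: [0.11, 3.139, 0.0]
ft_force: [-0.2, -1.0, -0.1]
grip_width: -0.0001
finger_force: 0.0
```

Call:
step_arm(motion=[2,0,0,0,0,0,0,0,0,0,0,0])

```text
time_s: 5.75
tool_pos: [0.4943, 0.1323, 0.014]
eef_rot: [0.11, 3.139, 0.0]
ft_force: [-0.1, 0.2, -0.9]
grip_width: 0.0001
finger_force: 0.0
```

Call:
step_arm(motion=[1,0,0,0,0,0,0,0,0,0,0,0])

```text
time_s: 5.95
tool_pos: [0.4951, 0.1323, 0.014]
eef_rot: [0.11, 3.14, -0.0]
ft_force: [-0.1, 0.1, 0.6]
grip_width: -0.0001
finger_force: 0.0
```

Call:
step_arm(motion=[1,0,0,0,0,0,0,0,0,0,0,0])

```text
time_s: 6.15
tool_pos: [0.4961, 0.1323, 0.014]
eef_rot: [0.11, 3.14, 0.0]
ft_force: [0.7, -0.4, -0.3]
grip_width: -0.0001
finger_force: 0.0
```

Call:
step_arm(motion=[1,0,0,0,0,0,1,0,0,0,0,0,0,0,0,0,0,0])

```text
time_s: 6.45
tool_pos: [0.4982, 0.1323, 0.014]
eef_rot: [0.11, 3.14, 0.0]
ft_force: [0.0, -0.0, 0.3]
grip_width: 0.0
finger_force: 0.0
```

Call:
step_arm(motion=[1,0,0,0,0,0,1,0,0,0,0,0])

```text
time_s: 6.65
tool_pos: [0.5001, 0.1323, 0.014]
eef_rot: [-0.11, -3.14, 0.0]
ft_force: [-1.3, 0.3, -0.1]
grip_width: 0.0001
finger_force: 0.2
```

Call:
step_arm(motion=[1,0,0,0,0,0,1,0,0,0,0,0])

```text
time_s: 6.85
tool_pos: [0.5017, 0.1322, 0.014]
eef_rot: [-0.11, -3.139, 0.0]
ft_force: [-3.8, 0.1, 2.8]
grip_width: -0.0001
finger_force: 2.1
```

Call:
step_arm(motion=[0.5,0,0,0,0,0,0,0,0,0,0,0])

```text
time_s: 7.05
tool_pos: [0.502, 0.1322, 0.0139]
eef_rot: [-0.11, -3.139, 0.001]
ft_force: [-5.4, 0.2, 1.4]
grip_width: -0.0001
finger_force: 2.7
```

The push force rose to 5.4 N, so the wedge is snug. I'll back off, lift and move over the dot.

Call:
step_arm(motion=[-10,0,0,0,0,0,-10,0,0,0,0,0,0,0,40,0,0,0,0,0,40,0,0,0,0,0,15,0,0,0])

```text
time_s: 7.55
tool_pos: [0.4829, 0.1326, 0.112]
eef_rot: [0.109, 3.136, 0.002]
ft_force: [0.2, -0.2, -1.2]
grip_width: -0.0001
finger_force: 0.0
```

```bash
python3 - <<'E'
from h import *
a=bot.get_image("side")[150:310,220:380]; cv2.imwrite("pics/s5.png",cv2.resize(a,None,fx=3.6,fy=3.6,interpolation=cv2.INTER_CUBIC))
print([d for d in bot.boxes_of("side","press_point")][:1],bot.sense()["tool_pos"])
hs=cv2.cvtColor(bot.get_image("side"),cv2.COLOR_BGR2HSV)
w=cv2.inRange(hs,(0,0,190),(180,60,255));w2=np.zeros_like(w);w2[208:224,310:328]=w[208:224,310:328]
M=cv2.moments(w2,True);print("dot",ray("side",M["m10"]/M["m00"],M["m01"]/M["m00"],0.056))
E
```

```text
[{'centre': [0.5396, 0.1232, 0.0157], 'conf': 0.35}] [0.48309039 0.13269038 0.1111276 ]
dot [0.57842305 0.13228544 0.056     ]
```

View pics/s5.png

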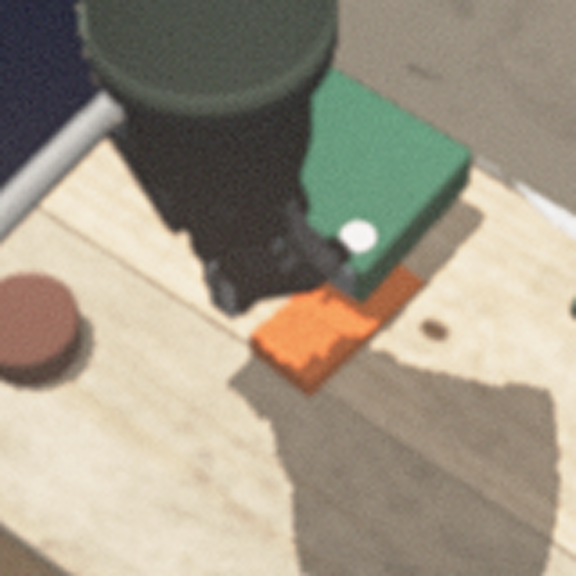

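The wedge lies flat under the front right corner. Its butt is clear at crop (255–320, 340–390), and the chest and dot haven't moved. Next I go over the dot and down.

Call:
step_arm(motion=[45,0,0,0,0,0,45,0,0,0,0,0,5,0,-15,0,0,0,0,0,-12,0,0,0,0,0,0,0,0,0])

```text
time_s: 8.2
tool_pos: [0.5749, 0.1319, 0.0792]
eef_rot: [-0.109, -3.135, 0.002]
ft_force: [-0.7, -0.0, -0.7]
grip_width: -0.0001
finger_force: 0.0
```

Call:
step_arm(motion=[0,0,-5,0,0,0,0,0,-5,0,0,0,0,0,-3,0,0,0,0,0,0,0,0,0])

```text
time_s: 8.6
tool_pos: [0.5772, 0.1323, 0.0688]
eef_rot: [-0.109, -3.139, 0.0]
ft_force: [-0.7, 0.2, 0.9]
grip_width: -0.0002
finger_force: 0.0
```

Call:
step_arm(motion=[0,0,-1,0,0,0,0,0,-1,0,0,0,0,0,0,0,0,0])

```text
time_s: 8.9
tool_pos: [0.5775, 0.1323, 0.0671]
eef_rot: [0.11, 3.14, 0.0]
ft_force: [-0.7, 0.5, 0.2]
grip_width: 0.0
finger_force: 0.0
```

Call:
step_arm(motion=[0,0,-2,0,0,0,0,0,-2,0,0,0,0,0,-1,0,0,0,0,0,0,0,0,0])

```text
time_s: 9.3
tool_pos: [0.5774, 0.1322, 0.0618]
eef_rot: [-0.11, -3.139, 0.0]
ft_force: [0.5, 0.1, 0.8]
grip_width: 0.0002
finger_force: 0.0
```

Call:
step_arm(motion=[0,0,-1,0,0,0,0,0,-1,0,0,0,0,0,0,0,0,0])

```text
time_s: 9.6
tool_pos: [0.5774, 0.1322, 0.0599]
eef_rot: [-0.11, -3.139, 0.0]
ft_force: [-0.2, -0.1, -0.5]
grip_width: -0.0002
finger_force: 0.0
```

Call:
step_arm(motion=[0,0,-1,0,0,0,0,0,-1,0,0,0,0,0,0,0,0,0])

```text
time_s: 9.9
tool_pos: [0.5775, 0.1322, 0.0579]
eef_rot: [-0.11, -3.14, 0.0]
ft_force: [-0.6, 1.1, -0.1]
grip_width: 0.0001
finger_force: 0.0
```

Call:
step_arm(motion=[0,0,-1,0,0,0,0,0,-1,0,0,0,0,0,0,0,0,0])

```text
time_s: 10.2
tool_pos: [0.5776, 0.1322, 0.0561]
eef_rot: [0.11, 3.14, 0.0]
ft_force: [-0.7, -1.0, 1.6]
grip_width: -0.0003
finger_force: 0.9
```

Call:
step_arm(motion=[0,0,-1,0,0,0,0,0,0,0,0,0])

```text
time_s: 10.4
tool_pos: [0.5775, 0.1322, 0.0558]
eef_rot: [0.11, 3.14, -0.0]
ft_force: [-6.9, -1.8, 18.3]
grip_width: 0.0001
finger_force: 9.5
```

Call:
step_arm(motion=[0,0,0.4,0,0,0,0,0,0,0,0,0,0,0,0,0,0,0])

```text
time_s: 10.7
tool_pos: [0.5775, 0.1323, 0.0559]
eef_rot: [0.11, 3.14, 0.0]
ft_force: [-3.9, -0.8, 12.3]
grip_width: -0.0004
finger_force: 6.2
```

The chest takes 12 N (18 N at the peak) without sinking, so it no longer rocks. I'm handing in.

```bash
python3 -c "
from workcell import bot
s=bot.sense();print(s['ft_force'],s['tool_pos']);print(bot.finish_job())"
```

```text
[-3.85472198 -0.7596192  12.25689663] [0.57753609 0.13225634 0.05594361]
the job is handed in; nothing more can be done
None
```

The wedge is snug under the front right foot, with its thin end roughly 28 mm past the foot's middle. I handed in with the fingertips pressing on the white dot at about 12 N and the chest not rocking; the judge's verdict was not reported.

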